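Clamp a resin specimen on the spectrometer's crystal until the clutch clicks

TASK

Mount the round resin specimen for measurement on the small white spectrometer: lay it flat and gently over the middle of the round crystal in the steel plate, swing the clamp arm over it until it meets its stop, then turn the black knob on the arm clockwise (seen from above) until its ratchet clutch clicks and slips. One click is enough and three are the most the crystal should take. Then let go, leaving the specimen clamped, and leave the other things on the bench where they are.

Things in the scene. Friction and masses are not known exactly. Their poses are not given: they have to be found in the camera images.
- crystal (a point): centre of the round crystal (17 mm clear disc in a flush 66 mm dark ring, in a flat steel plate) on top of the white spectrometer, a fixed box 204 (x) by 284 (y) by 56 mm high. The point lies on the plate's top, 56 mm above the bench; z is up, x points to the clamp arm's pivot, 110 mm away.
- pivot (a point): on the vertical pivot axis of the clamp arm, 100 mm above the bench. The column is 48 mm wide at its foot, the arm's hub 42 mm, its top 116 mm above the bench. The arm's dark stop post, 10 mm wide, 102 mm above the bench, stands 36 mm from the axis towards the crystal. Same axes as crystal.
- knob (a point): point on the axis of the black fluted knob, 138 mm above the bench. The knob is a cylinder 43 mm in diameter, 117 to 150 mm above the bench, on the free end of the aluminium clamp arm (34 mm wide, 46 mm round under the knob, 92 to 108 mm above the bench), 110 mm from the pivot. It stays at this height as it turns.
- specimen_mid (a point): centre of the specimen, a plain grey round resin mount 30 mm in diameter and 14 mm high with a small piece of metal flush in one face, 60 g, lying flat on the bench at first; its centre is 7 mm above what it lies on. Its z axis is its own axis.
- clamp_arm (a joint): swing of the clamp arm about the vertical pivot, rad: 0 = home against its stop, knob straight over the crystal; it starts at 1.25 to 1.7 (swung out to the right of the crystal, seen from the robot, anticlockwise from above). Friction of about 0.3 N m holds it wherever it is left (about 3 N at the knob moves it). Turning the knob clockwise presses the arm against its stop.
- knob_top (a point): centre of the knob's top face, 150 mm above the bench. Under the knob sits a one-way ratchet clutch with 16 teeth a turn: against a load it winds up by about 0.3 rad, and at 0.35 to 0.5 N m it snaps over with a sharp fall of torque: one click (0.39 rad a click). Anticlockwise it drives solidly. Fingers need about 40 N of grip. It carries a white line, knob_line.
- collar (a point): point on the knob's axis on top of the arm, 108 mm above the bench. The knob turns a steel collar here (45 mm, white line screw_line, in line with knob_line until the clutch slips) and drives a spindle with a flat 16 mm tip, tip_pad, down 3.5 mm per rad at 0.05 to 0.15 N m; 0.8 to 3.7 rad on (it varies) it meets the specimen and the torque climbs. The thread holds by itself.
- spectrometer: the whole white spectrometer with its clamp arm and knob, fixed to the bench; origin at the centre of its underside, crystal 40 mm from it along -x, pivot 70 mm along +x
- specimen: the specimen; origin at the centre of its underside
- tube_rack: bystander: green tube rack with tubes, 55x150x46 mm, loose, left of the spectrometer
- slide_box: bystander: white and orange slide box, 74x112x34 mm, loose, to the right
- vial: bystander: small vial with a white cap, 35 mm across, 50 mm high, loose, to the right
- tape: bystander: roll of green tape, 71 mm across, 24 mm high, loose, left front

How it is judged (in metres and radians):
On the way, in this order (a step that is already met when the one before it is completed fails the run):
1. the specimen lies flat on the crystal with the clamp arm still swung aside (horizontal distance between specimen_mid and crystal below 0.007 m and z of specimen_mid in the frame of crystal below 0.01 m and (angle between specimen_mid's own z axis and vertical below 0.06 rad or angle between specimen_mid's own z axis and vertical above 3.08 rad) and value of joint clamp_arm above 0.9 rad and contact force between the fingers and specimen below 0.3 N), for 0.2 s.
2. the clamp arm is home over the specimen, the clutch not yet clicked (value of joint clamp_arm below 0.04 rad and horizontal distance between knob_line and screw_line below 0.0056 m and horizontal distance between specimen_mid and crystal below 0.007 m), for 0.1 s.
3. the spindle bears on the specimen and the clutch has clicked (value of joint clamp_arm below 0.04 rad and horizontal distance between specimen_mid and crystal below 0.007 m and horizontal distance between knob_line and screw_line above 0.0056 m and contact force between tip_pad and specimen above 10 N), for 0.1 s.
At the end, for the whole second after the job is handed in: the specimen lies flat with its centre within 7 mm of the crystal's centre, the clamp arm is home (within 0.04 rad of its stop), the clutch has clicked at least once, and the spindle still presses on the specimen with more than 10 N (all of step 3 and z of specimen_mid in the frame of crystal below 0.01 m and (angle between specimen_mid's own z axis and vertical below 0.06 rad or angle between specimen_mid's own z axis and vertical above 3.08 rad) and linear speed of specimen below 0.01 m/s); the robot touches nothing.
It fails at once if the clutch is driven through a fourth click (horizontal distance between knob_line and screw_line above 0.022 m).
It fails at once if the specimen is pressed on the crystal plate by hand with more than 70 N (contact force between the fingers and specimen above 1 N and contact force between specimen and spectrometer above 70 N).
It fails at once if a bystander is pushed more than 20 mm (distance of any of tube_rack, slide_box, vial, tape from where it was at the start of the episode above 0.02 m).
It also fails if it takes over 72 s, if anything falls off the work surface, if the arm or the gripper's body presses on something with over 40 N, if the wrist force passes 120 N, or if a joint passes its speed limit or range.

ROBOT

A 7-joint arm with a two-finger parallel gripper is mounted at the origin on a cart in front of the work surface, level with it; the furniture and walls round the work are solid. World frame = base frame: x ahead of the robot, y to its left, z up, the work surface at z = 0. Lengths are in m, angles in degrees, forces in N, time in s.
With the tool pointing down it reaches from about 0.4 to 0.925 m from the base axis. Payload 4.1 kg.
Tool frame: the origin (TCP) lies at the very end of the fingers, on their centre line; the grasp point (between the pads) lies 19 mm behind it; z points along the fingers, y is the direction in which the jaws open and shut (so a half turn about z gives the same grasp; the last joint's range is limited). The gripper opens to 85 mm and grips with 20 to 120 N. Pads are 22 mm wide; open, the fingers measure 114 mm over their backs; the gripper's body (76 mm by 85 mm) begins 54 mm behind the grasp point. The pads swing forward as they close: fully open they stand 13 mm farther back than shut.
Start: joints at [-5.672, 22.827, 2.584, 88.041, -1.071, 69.15, -2.905], TCP at [0.65, 0, 0.231] pointing down, gripper open.
Joint ranges: [-161.44, 161.44], [-28.35, 127.94], [-78.24, 83.42], [0, 140.83], [-78.03, 258.03], [13.02, 114.36], [-168.23, 168.23]. Speed limits (degrees/s): [147.25, 147.25, 180, 180, 180, 180, 180].

INTERFACE

Orientations are given as [roll, pitch, yaw] about the fixed x, y, z axes, in that order (R = Rz(yaw) Ry(pitch) Rx(roll)).
In Python, from cell import telemetry, cams, workorder, finder gives the robot as it stands. The module is installed in compiled form; this text tells all that it offers.
- The arm moves only by the tool jog_arm, never from a script. Its argument "rows" is a list that holds one entry, the list of rows, each a list of 7 numbers: the shift along the tool's x, y, z in m, then the turn, a rotation vector about the tool's x, y, z in rad, then the finger opening in m, from 0 to 0.0854. A call has 1 to 10 rows; each row shifts and turns the commanded pose from where the row before left it, along the tool's axes as they then stand; what a row does not reach is not made up. A row lasts 1/10 s, in which the tool goes at most 50 mm and 8.59 degrees, less where a joint would pass 70% of its speed; a pose out of reach is approached as far as the arm can. A call is refused whole if a number of a shift passes 0.05 or a number of a turn 0.15, either way. A call with a gripper value outside its range is refused whole. The fingers move at their own pace and stop on an object; "squeeze" is the grip in N (left out, the last holds). Time passes only in rows, so rows that do not move let the fingers close. It gives the time, the measured TCP pose, the force and the opening at its end, in the units of the state.
- telemetry.read_state(): the state, without advancing time (a new reading comes with each control period).
- cams.grab_frame(name): name is "scene" or "top"; returns the picture (400x640x3 uint8, red, green, blue); there is no depth.
- cams.camera_model(name): a dict with "fov_y" (degrees; the focal length in pixels is half the picture's height over the tangent of half this angle, whatever the lens; pixels are square), "cx", "cy" (the principal point, pixels), "distortion" ([k1, k2, p1, p2, k3] as OpenCV has them; the pictures are not rectified), "rvec" (rotation vector, rad) and "tvec" (3), from world to camera coordinates, as OpenCV has them. Camera axes: x right, y down, z forward; pixel columns grow to the right and rows downward; lengths in m; the calibration is good to about 2 mm. A picture is of the moment at which its call begins. camera_model takes no time and is no camera call.
- workorder.close_job(): hands the job in, once; it reports no verdict.
Trained networks look in the newest picture that a camera, given by its name, has taken for a name from the list of things; names that differ only in an ending like _2 or _b are one class to them, and where a whole thing is asked for, a point or a joint stands for the part that bears it (a point fixed in the world has none). Each returns a list of dicts, best first, with "conf" (0 to 1); they miss things now and then, are a little off and sometimes report something else, mostly with a low value. They report only what shows in the picture. A call takes as long as a camera call.
- finder.silhouettes(thing, camera): "region" (400x640 bool, what is visible of it) and "uv" ([column, row] in pixels, amid what is visible of it).
- finder.pinpoint(thing, camera): "uv" ([column, row] in pixels: a listed point, or the origin of a listed thing).
The state is a dict: "time_s": time; "joints": joint angles; "qd": joint speeds; "effort": joint torques, N m; "ee_pos": TCP position; "ee_rot": TCP orientation; "force": force on the tool from outside, world axes, zero at the start; "wrist_torque": the same for the moment, N m; "finger_gap": finger opening in m.
Only numpy, scipy, OpenCV 4.12 (cv2) and the standard library are available. Lean on these libraries where they do the work, as an engineer would, in place of code of your own. Each camera call takes 0.05 s, during which the arm holds its last target. There are 200 camera calls.

## Working session

There is one attempt and no reset: what is moved stays moved. The work goes in short steps, Python scripts to look and compute and a tool call to move; the robot and the scene stay as the last step left them, time stands still between calls to the robot, and variables do not carry over. Pictures are saved under pics/ and viewed, about 8 in all and at most 12, crops included, and the job is handed in when it is done.

Besides the shell and the picture viewer there is one more tool, called after "Request:" as name(argument=value, ...), one argument or row to a line, values as JSON. jog_arm: Moves the arm, as the interface text tells. Its arguments: {"type":"object","properties":{"rows":{"type":"array"},"squeeze":{"type":"number"}},"required":["rows"]}

```bash
mkdir -p pics; cat > h.py <<'E'
import numpy as np, cv2
from cell import telemetry, cams, workorder, finder
def model(n):
    m=cams.camera_model(n); f=200/np.tan(np.radians(m['fov_y'])/2)
    K=np.array([[f,0,m['cx']],[0,f,m['cy']],[0,0,1.]])
    return K,np.array(m['distortion'],float),np.array(m['rvec'],float),np.array(m['tvec'],float)
def at_z(n,uv,z):
    K,D,r,t=model(n); R=cv2.Rodrigues(r)[0]
    p=cv2.undistortPoints(np.array([[uv]],float),K,D)[0,0]
    d=R.T@np.array([p[0],p[1],1]); c=-R.T@t
    return c+d*(z-c[2])/d[2]
def proj(n,P):
    K,D,r,t=model(n); return cv2.projectPoints(np.array(P,float).reshape(-1,1,3),r,t,K,D)[0][:,0]
def save(n,name):
    im=cams.grab_frame(n); cv2.imwrite(f'pics/{name}.png',im[:,:,::-1]); return im
E
python3 - <<'E'
from h import *
np.set_printoptions(precision=4,suppress=True)
a=save('scene','s0'); b=save('top','t0')
cv2.imwrite('pics/both0.png',np.vstack([a,b])[:,:,::-1][::1])
cv2.imwrite('pics/both0.png',cv2.resize(cv2.imread('pics/both0.png'),(480,600)))
for n in('scene','top'):
    K,D,r,t=model(n); print(n,-cv2.Rodrigues(r)[0].T@t,K[0,0])
    for th,z in(('crystal',.056),('pivot',.1),('knob',.138),('knob_top',.15),('specimen_mid',.007),('specimen',0),('spectrometer',0),('tube_rack',0),('slide_box',0),('vial',0),('tape',0)):
        for d in finder.pinpoint(th,n)[:2]:
            print(th,round(d['conf'],2),np.round(d['uv'],1),at_z(n,d['uv'],z))
print(telemetry.read_state())
E
```

```text
scene [ 0.0921 -0.8867  0.9593] 451.86323390938543
crystal 0.98 [307.2 209.1] [0.5168 0.0722 0.056 ]
pivot 0.77 [339.5 185.9] [0.6322 0.081  0.1   ]
knob 0.81 [352.4 198.9] [ 0.6129 -0.0316  0.138 ]
knob_top 0.5 [351.5 198.6] [ 0.6037 -0.0418  0.15  ]
specimen_mid 0.6 [358.1 294.5] [ 0.515  -0.2485  0.007 ]
specimen 0.63 [358.7 297.3] [ 0.5149 -0.2526  0.    ]
spectrometer 0.92 [314.4 218.6] [0.5442 0.0796 0.    ]
tube_rack 0.86 [275.2 177.7] [0.5134 0.3361 0.    ]
slide_box 0.72 [434.  325.2] [ 0.6399 -0.4101 -0.    ]
vial 0.63 [390.1 283.5] [ 0.6149 -0.2497  0.    ]
top [0.292  0.0221 1.4432] 370.2401709184943
crystal 0.66 [291.7 202.1] [0.511  0.0991 0.056 ]
pivot 0.86 [302.3 173.1] [0.6137 0.0596 0.1   ]
specimen_mid 0.48 [379.9 203.8] [ 0.5161 -0.2451  0.007 ]
specimen 0.58 [375.7 202.3] [ 0.523  -0.2299  0.    ]
spectrometer 0.61 [297.9 189.4] [0.5711 0.0787 0.    ]
tube_rack 0.75 [231.8 205.4] [0.5039 0.3361 0.    ]
slide_box 0.66 [420.7 178.8] [ 0.6206 -0.4124  0.    ]
vial 0.51 [379.1 180. ] [ 0.6135 -0.2451  0.    ]
vial 0.29 [378.4 202.3] [ 0.5232 -0.2406  0.    ]
tape 0.71 [201.3 227.2] [0.4174 0.4488 0.    ]
{'time_s': 1.2, 'joints': array([-5.671 , 22.8258,  2.5848, 88.0401, -1.0728, 69.1511, -2.9051]), 'qd': array([-0.0239, -0.1268, -0.0602, -0.1198,  0.0556, -0.0323,  0.0376]), 'effort': array([  0.0011, -47.5023,   1.3635, -25.4516,   0.0116,   0.001 ,
        -0.    ]), 'ee_pos': array([0.65  , 0.    , 0.2314]), 'ee_rot': array([179.9929,  -0.0005,  90.0015]), 'force': array([ 0.1761, -0.543 , -0.592 ]), 'wrist_torque': array([-0.0633,  0.0353,  0.025 ]), 'finger_gap': 0.085501146369254}
```

```bash
python3 - <<'E'
import cv2,numpy as np
a=cv2.imread('pics/s0.png')[130:350,240:480]; b=cv2.imread('pics/t0.png')[120:270,180:450]
a=cv2.resize(a,None,fx=2,fy=2,interpolation=cv2.INTER_CUBIC)[:440]
cv2.imwrite('pics/a0.png',cv2.resize(cv2.imread('pics/s0.png')[130:340,220:500],(800,600),interpolation=cv2.INTER_CUBIC))
cv2.imwrite('pics/b0.png',cv2.resize(b,(800,444),interpolation=cv2.INTER_CUBIC))
E
```

```text
(no output)
```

View pics/a0.png

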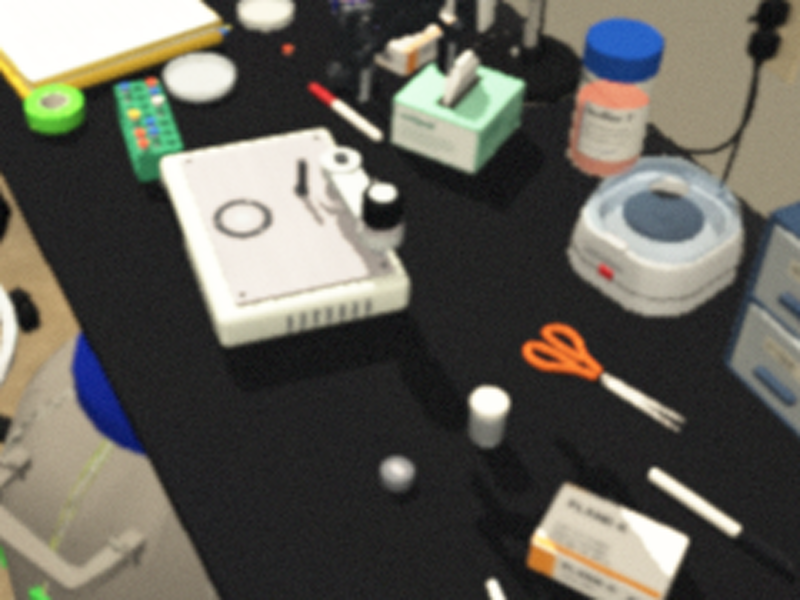

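View pics/b0.png

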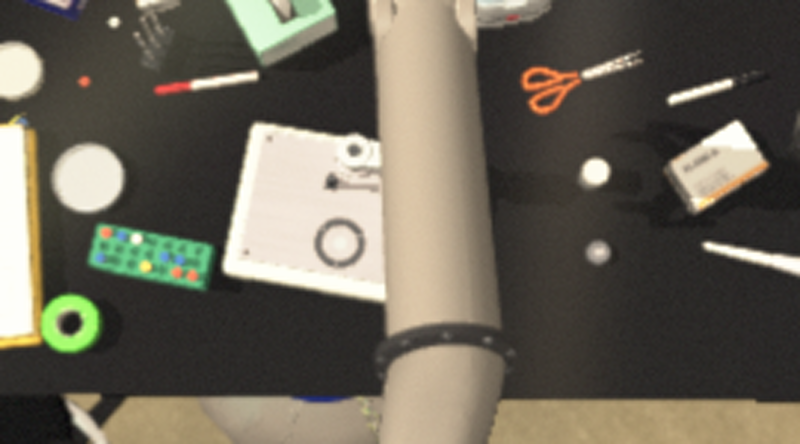

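Request:
jog_arm(
  rows=[
    [[-0.041,-0.0225,0,0,0,0,0.085],[-0.041,-0.0225,0,0,0,0,0.085],[-0.041,-0.0225,0.005,0,0,0,0.085],[-0.041,-0.0225,0.015,0,0,0,0.085],[-0.041,-0.0225,0.03,0,0,0,0.085],[-0.041,-0.0225,0.03,0,0,0,0.085],[0,0,0.03,0,0,0,0.085],[0,0,0,0,0,0,0.06],[0,0,0,0,0,0,0.06]],
  ],
)

```text
time_s: 2.1
ee_pos: [0.5202, -0.2368, 0.1276]
ee_rot: [180.0, -0.0, 90.1]
force: [1.2, 0.2, 0.4]
finger_gap: 0.06
```

```bash
python3 - <<'E'
from h import *
np.set_printoptions(precision=4,suppress=True)
print('man', at_z('scene',(305,206.3),.056),at_z('top',(294.7,201.7),.056),at_z('scene',(359,295.9),.007),at_z('top',(381.8,205),.007))
a=save('scene','s1'); b=save('top','t1')
for n in('scene','top'):
    for th,z in(('crystal',.056),('pivot',.1),('knob',.138),('knob_top',.15),('specimen_mid',.007)):
        for d in finder.pinpoint(th,n)[:1]: print(n,th,round(d['conf'],2),np.round(d['uv'],1),at_z(n,d['uv'],z))
        if th!='crystal':
          for d in finder.silhouettes(th,n)[:1]: print('  sil',round(d['conf'],2),np.round(d['uv'],1),d['region'].sum(),at_z(n,np.argwhere(d['region']).mean(0)[::-1],z))
A=cv2.resize(a[130:340,220:500],(800,600),interpolation=cv2.INTER_CUBIC);B=cv2.resize(b[120:270,250:450],(800,600),interpolation=cv2.INTER_CUBIC)
cv2.imwrite('pics/a1.png',A[:,:,::-1]);cv2.imwrite('pics/b1.png',B[:,:,::-1])
s=telemetry.read_state();print(s['ee_pos'],s['ee_rot'],s['finger_gap'],s['time_s'])
E
```

```text
man [0.5163 0.0872 0.056 ] [0.5126 0.0877 0.056 ] [ 0.5148 -0.2536  0.007 ] [ 0.5114 -0.2525  0.007 ]
scene crystal 0.92 [306.9 208.2] [0.5178 0.0764 0.056 ]
scene pivot 0.92 [337.5 186.3] [0.6257 0.082  0.1   ]
  sil 0.7 [314.4 206.9] 4212 [0.5117 0.009  0.1   ]
scene knob 0.47 [352.8 199.7] [ 0.6122 -0.0352  0.138 ]
  sil 0.36 [341.9 196. ] 336 [ 0.5968 -0.0011  0.138 ]
scene knob_top 0.46 [353.4 201.3] [ 0.6027 -0.0546  0.15  ]
  sil 0.59 [236.2 166.1] 257 [0.3661 0.243  0.15  ]
scene specimen_mid 0.62 [357.5 296.4] [ 0.5104 -0.2533  0.007 ]
  sil 0.67 [356.2 295. ] 116 [ 0.5158 -0.2514  0.007 ]
top crystal 0.69 [290.6 199.9] [0.5194 0.1034 0.056 ]
top pivot 0.68 [302.2 170. ] [0.6256 0.0602 0.1   ]
  sil 0.86 [298.7 191.8] 4033 [0.5411 0.0783 0.1   ]
top knob 0.52 [327.8 174.1] [ 0.6022 -0.0337  0.138 ]
  sil 0.64 [327.7 173.8] 122 [ 0.6092 -0.037   0.138 ]
top knob_top 0.54 [327.1 172.1] [ 0.6067 -0.0307  0.15  ]
  sil 0.48 [326.9 174.4] 103 [ 0.6064 -0.0365  0.15  ]
top specimen_mid 0.48 [379.4 204.6] [ 0.5129 -0.2431  0.007 ]
[ 0.5195 -0.2378  0.1273] [179.9981  -0.0022  90.0011] 0.060375835899237965 3.1
```

View pics/b1.png

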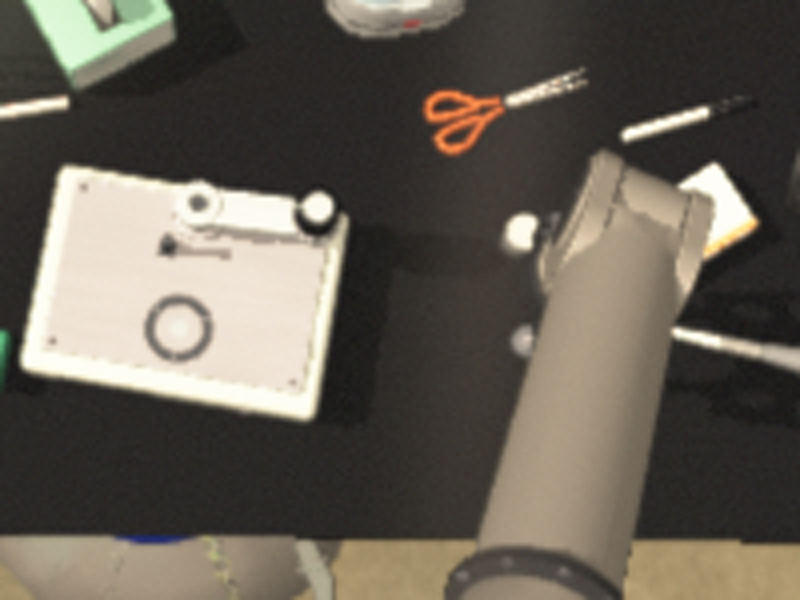

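```bash
python3 - <<'E'
from h import *
np.set_printoptions(precision=4,suppress=True)
for n,f,uv in(('scene','s0',(359,296)),('top','t0',(381.5,205))):
    g=cv2.cvtColor(cv2.imread(f'pics/{f}.png'),6).astype(float)
    u,v=map(int,uv); w=g[v-9:v+10,u-9:u+10]; m=np.clip(w-55,0,60); Y,X=np.mgrid[v-9:v+10,u-9:u+10]
    c=((m*X).sum()/m.sum(),(m*Y).sum()/m.sum()); print('spec',n,np.round(c,1),at_z(n,c,.007))
for n,f,uv in(('scene','s1',(305,206.3)),('top','t1',(294.7,201.9))):
    g=cv2.cvtColor(cv2.imread(f'pics/{f}.png'),6).astype(float); c=np.array(uv)
    for _ in range(4):
        u,v=np.round(c).astype(int); Y,X=np.mgrid[v-14:v+15,u-14:u+15]; w=g[v-14:v+15,u-14:u+15]
        mm=((X-c[0])**2+(Y-c[1])**2<13**2); m=np.clip(np.median(w)-25-w,0,60)*mm
        c=np.array([(m*X).sum()/m.sum(),(m*Y).sum()/m.sum()])
    print('crys',n,np.round(c,1),at_z(n,c,.056))
print('hub',at_z('top',(299.4,170.4),.116),'scene',at_z('scene',(220+342*.35,130+157*.35),.116))
print('knobtop',at_z('top',(250+319/4,120+209/4),.15),'scene',at_z('scene',(220+382*.35,130+192*.35),.15))
print('box corners', [at_z('top',(250+x/4,120+y/4),.056)[:2] for x,y in((67,168),(346,212),(314,416),(23,366))])
E
```

```text
spec scene [358.5 294.6] [ 0.5158 -0.2493  0.007 ]
spec top [380.5 204.6] [ 0.5131 -0.2474  0.007 ]
crys scene [304.6 206.5] [0.5148 0.087  0.056 ]
crys top [294.2 201.7] [0.5127 0.0898 0.056 ]
hub [0.6199 0.07   0.116 ] scene [0.6249 0.0669 0.116 ]
knobtop [ 0.6062 -0.0402  0.15  ] scene [ 0.6123 -0.0391  0.15  ]
box corners [array([0.6662, 0.1984]), array([ 0.6265, -0.0707]), array([ 0.4294, -0.0408]), array([0.4736, 0.2332])]
```

Request:
jog_arm(
  rows=[
    [[-0.0107,-0.005,0.03,0,0,0,0.06],[0,0,0.035,0,0,0,0.06],[0,0,0.03,0,0,0,0.06],[0,0,0.02,0,0,0,0.06],[0,0,0.008,0,0,0,0.06],[0,0,0,0,0,0,0.06],[0,0,0,0,0,0,0.06]],
  ],
  squeeze=25,
)

```text
time_s: 3.8
ee_pos: [0.5154, -0.2489, 0.0053]
ee_rot: [179.9, 0.0, 90.0]
force: [-0.3, -0.5, 0.3]
finger_gap: 0.0599
```

Close gently, slowly in opening command.

Request:
jog_arm(
  rows=[
    [[0,0,0.001,0,0,0,0.045],[0,0,0,0,0,0,0.036],[0,0,0,0,0,0,0.032],[0,0,0,0,0,0,0.025],[0,0,0,0,0,0,0.02],[0,0,0,0,0,0,0.02],[0,0,0,0,0,0,0.02]],
  ],
  squeeze=25,
)

```text
time_s: 4.5
ee_pos: [0.5149, -0.2487, 0.0041]
ee_rot: [180.0, 0.0, 90.0]
force: [-1.5, 0.5, 6.4]
finger_gap: 0.0284
```

Request:
jog_arm(
  rows=[
    [[0,0,-0.02,0,0,0,0.02],[0,0,-0.03,0,0,0,0.02],[0,0,-0.04,0,0,0,0.02],[0,0,-0.04,0,0,0,0.02],[0,0,-0.02,0,0,0,0.02],[0,0,0,0,0,0,0.02]],
  ],
)

```text
time_s: 5.1
ee_pos: [0.5169, -0.2495, 0.1568]
ee_rot: [179.6, 0.1, 90.0]
force: [1.3, -0.6, -0.3]
finger_gap: 0.0286
```

```bash
python3 - <<'E'
from h import *
np.set_printoptions(precision=4,suppress=True)
s=telemetry.read_state();p=s['ee_pos'];print(p,s['finger_gap'],s['force'])
a=save('scene','s2');q=proj('scene',p)[0];print(q)
u,v=np.round(q).astype(int)
cv2.imwrite('pics/a2.png',cv2.resize(a[v-45:v+45,u-60:u+60],(800,600),interpolation=cv2.INTER_CUBIC)[:,:,::-1])
for d in finder.pinpoint('specimen_mid','scene')[:2]+finder.silhouettes('specimen','scene')[:2]: print(d['conf'],d['uv'])
E
```

```text
[ 0.5169 -0.2495  0.1568] 0.0286221665813444 [ 1.2571 -0.6156 -0.3331]
[362.154  255.2055]
0.66 [359.8, 251.5]
0.58 [315.5, 220.6]
0.63 [365.8, 256.0]
```

View pics/a2.png

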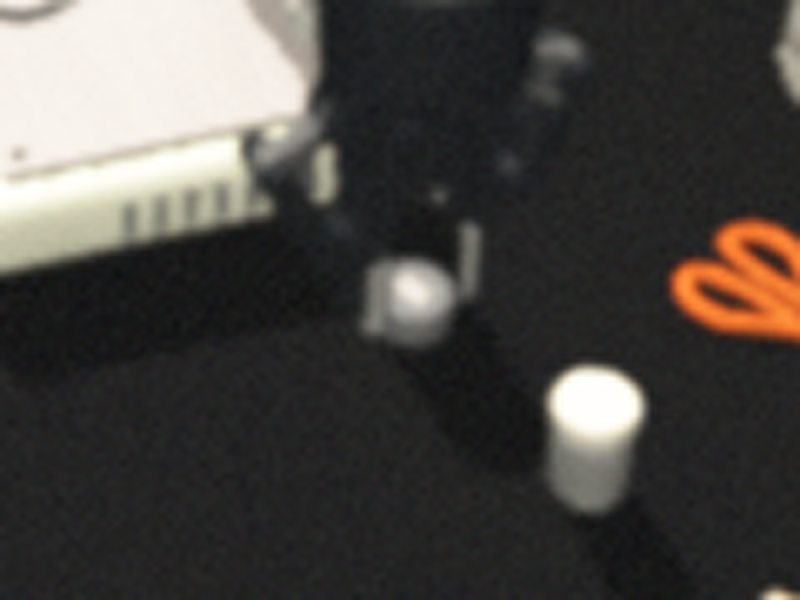

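Request:
jog_arm(
  rows=[
    [[0.02,0,0,0,0,0,0.02],[0.036,0,0,0,0,0,0.02],[0.036,0,0,0,0,0,0.02],[0.036,0,0,0,0,0,0.02],[0.036,0,0,0,0,0,0.02],[0.036,0,0,0,0,0,0.02],[0.036,0,0,0,0,0,0.02],[0.036,0,0,0,0,0,0.02],[0.036,0,0,0,0,0,0.02],[0.02,0,0,0,0,0,0.02]],
  ],
)

```text
time_s: 6.25
ee_pos: [0.5128, 0.0831, 0.1513]
ee_rot: [-179.8, -0.0, 90.2]
force: [0.7, 0.1, 0.0]
finger_gap: 0.0284
```

Request:
jog_arm(
  rows=[
    [[0.008,0,0.01,0,0,0,0.02],[0,0,0.02,0,0,0,0.02],[0,0,0.02,0,0,0,0.02],[0,0,0,0,0,0,0.02],[0,0,0,0,0,0,0.02],[0,0,0,0,0,0,0.02]],
  ],
)

```text
time_s: 6.85
ee_pos: [0.515, 0.0869, 0.1037]
ee_rot: [180.0, 0.0, 89.9]
force: [-0.6, 0.3, -1.2]
finger_gap: 0.0287
```

```bash
python3 - <<'E'
from h import *
np.set_printoptions(precision=4,suppress=True)
s=telemetry.read_state();p=s['ee_pos'];print(p,s['ee_rot'],s['finger_gap'],s['force'])
a=save('scene','s3');b=save('top','t3');q=proj('scene',p)[0];print(q)
u,v=np.round(q).astype(int);print(u,v)
cv2.imwrite('pics/a3.png',cv2.resize(a[v-45:v+45,u-60:u+60],(800,600),interpolation=cv2.INTER_CUBIC)[:,:,::-1])
print(at_z('scene',(364.3,254.6),.16))
E
```

```text
[0.515  0.0869 0.1037] [179.9545   0.0041  89.9436] 0.02872808167204425 [-0.5911  0.3    -1.1896]
[304.2744 194.4285]
304 194
[ 0.5208 -0.2526  0.16  ]
```

View pics/a3.png

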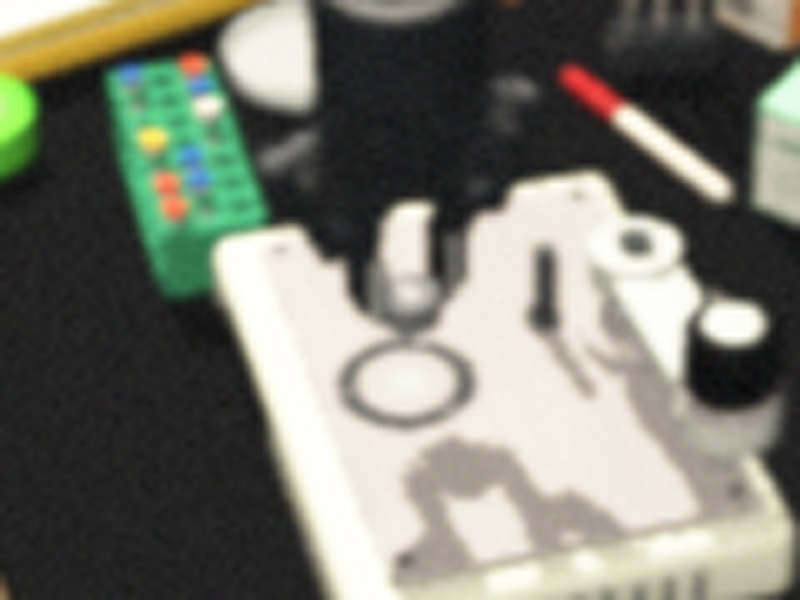

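Request:
jog_arm(
  rows=[
    [[0.001,-0.0013,0.015,0,0,0,0.02],[0,0,0.015,0,0,0,0.02],[0,0,0.008,0,0,0,0.02],[0,0,0.003,0,0,0,0.02],[0,0,0,0,0,0,0.02],[0,0,0,0,0,0,0.02]],
  ],
)

```text
time_s: 7.55
ee_pos: [0.5138, 0.0886, 0.063]
ee_rot: [179.9, -0.0, 90.0]
force: [0.4, 0.7, -0.5]
finger_gap: 0.0285
```

Request:
jog_arm(
  rows=[
    [[0,0,0.0007,0,0,0,0.02],[0,0,0.0005,0,0,0,0.02],[0,0,0,0,0,0,0.02]],
  ],
)

```text
time_s: 7.85
ee_pos: [0.5134, 0.0886, 0.0613]
ee_rot: [180.0, -0.0, 90.0]
force: [0.1, 0.2, -0.0]
finger_gap: 0.0283
```

Request:
jog_arm(
  rows=[
    [[0,0,0.0006,0,0,0,0.02],[0,0,0.0005,0,0,0,0.02],[0,0,0,0,0,0,0.02]],
  ],
)

```text
time_s: 8.15
ee_pos: [0.5133, 0.0886, 0.0602]
ee_rot: [180.0, 0.0, 90.0]
force: [-0.0, 0.1, -0.1]
finger_gap: 0.0287
```

Request:
jog_arm(
  rows=[
    [[0,0,0.0005,0,0,0,0.02],[0,0,0,0,0,0,0.02]],
  ],
)

```text
time_s: 8.35
ee_pos: [0.5133, 0.0886, 0.0601]
ee_rot: [180.0, 0.0, 90.0]
force: [-1.7, 0.2, 4.9]
finger_gap: 0.0284
```

Request:
jog_arm(
  rows=[
    [[0,0,0,0,0,0,0.031],[0,0,0,0,0,0,0.034],[0,0,0,0,0,0,0.045],[0,0,0,0,0,0,0.05],[0,0,-0.02,0,0,0,0.05],[0,0,-0.035,0,0,0,0.05],[0,0,-0.04,0,0,0,0.05],[0,0,-0.04,0,0,0,0.03],[0,0,0,0,0,0,0.0],[0,0,0,0,0,0,0.0]],
  ],
)

```text
time_s: 9.35
ee_pos: [0.5138, 0.0887, 0.1954]
ee_rot: [179.9, -0.0, 90.0]
force: [0.5, 0.2, -1.6]
finger_gap: 0.0069
```

```bash
python3 - <<'E'
from h import *
np.set_printoptions(precision=4,suppress=True)
s=telemetry.read_state();p=s['ee_pos'];print(p,s['joints'],s['finger_gap'],s['force'],s['time_s'])
a=save('scene','s4');u,v=310,200
cv2.imwrite('pics/a4.png',cv2.resize(a[v-45:v+45,u-60:u+60],(800,600),interpolation=cv2.INTER_CUBIC)[:,:,::-1])
for d in finder.pinpoint('specimen_mid','scene')[:2]+finder.pinpoint('crystal','scene')[:1]: print(d['conf'],d['uv'],at_z('scene',d['uv'],.063))
E
```

```text
[0.5138 0.0887 0.1954] [-13.1819  11.4922  -1.5045 108.083    0.35    60.2913 -14.8266] 0.006892328625432707 [ 0.5262  0.2379 -1.552 ] 9.35
0.6 [301.4, 206.4] [0.503  0.0841 0.063 ]
0.79 [305.7, 209.4] [0.5089 0.0655 0.063 ]
```

View pics/a4.png

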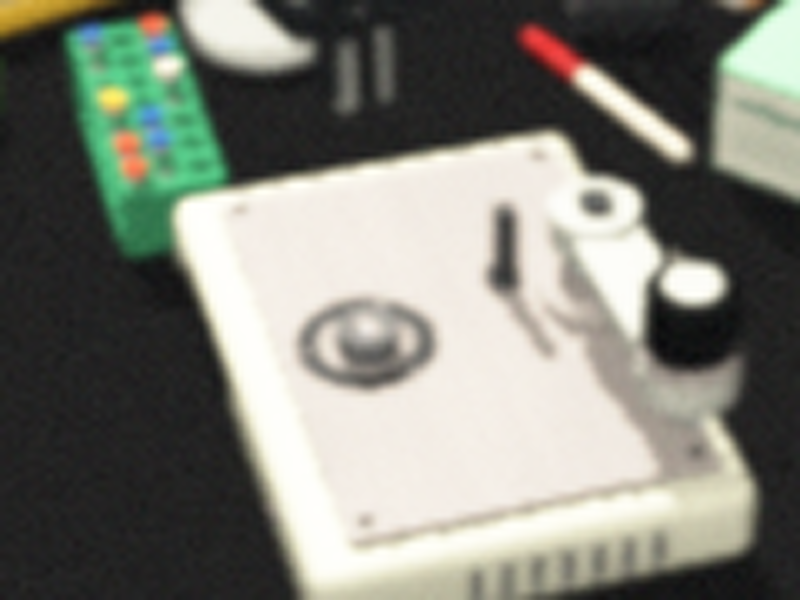

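```bash
python3 - <<'E'
from h import *
np.set_printoptions(precision=2,suppress=True)
c0=at_z('scene',(304.6,206.5),.056)
a=np.linspace(0,2*np.pi,60)
def cyl(dx,dy): 
    return np.vstack([np.c_[c0[0]+dx+.015*np.cos(a),c0[1]+dy+.015*np.sin(a),np.full(60,z)] for z in(.056,.07)])
q=proj('scene',cyl(0,0)); 
f=lambda q:((q-[250,155])*[800/120,600/90])
print('pred centred crop bounds',f(q).min(0),f(q).max(0))
print('jac', f(proj('scene',cyl(.005,0))).mean(0)-f(q).mean(0), f(proj('scene',cyl(0,.005))).mean(0)-f(q).mean(0))
g1=cv2.cvtColor(cv2.imread('pics/s1.png'),6).astype(int);g4=cv2.cvtColor(cv2.imread('pics/s4.png'),6).astype(int)
d=cv2.GaussianBlur((g1-g4).astype(np.float32),(0,0),.6)[195:220,292:318]; 
print((d[2:20,4:22]).astype(int))
ma=np.zeros((400*8,640*8),np.uint8);cv2.fillConvexPoly(ma,cv2.convexHull(((q+.5)*8).astype(np.int32)),1)
Y,X=np.nonzero(ma);print('pred cent',X.mean()/8-.5,Y.mean()/8-.5)
E
```

```text
pred centred crop bounds [330.61 299.34] [396.45 364.55]
jac [ 9.85 -3.1 ] [-4.52 -6.26]
[[  4   4   3   4   4   4   4   4   3   4   4   3   4   4   4   3   3   3]
 [  4   3   3   4   4   4   6   5   5   5   5   4   4   4   3   3   4   4]
 [  4   4   4   5   6   7   8   8   6   6   5   4   4   4   4   4   5   5]
 [  4   5   6   8   9   8   9  11   7   5   4   4   7   8   7   6   5   4]
 [  5   7   7   8  16  22  22  21  17  14  15  17  18  16  11   8   7   5]
 [  6   7  10  17  34  49  48  36  25  25  34  44  46  40  25  13   9   7]
 [  6   7  14  26  44  60  58  39  20  19  32  50  60  54  36  17   8   6]
 [  6  11  15  24  45  65  66  49  28  23  35  53  65  60  38  17   6   5]
 [  8  11  13  24  53  79  83  71  56  53  61  76  86  73  41  19   7   4]
 [  7   9  11  23  58  97 109 100  92  93 101 112 116  91  48  22  11   8]
 [  7   9  10  18  51 101 128 128 127 129 134 140 137 105  61  30  12   7]
 [  8   7   9  14  37  84 123 138 142 145 146 145 135 109  75  42  18   7]
 [  6   5   9  13  28  63 102 124 131 133 134 129 118  96  71  41  18   7]
 [  7   6  10  13  24  51  81  98 106 108 107 102  89  71  54  31  13   7]
 [  7   8   9  10  16  30  51  67  76  79  76  71  60  45  31  18  10   5]
 [  6   6   6   6   9  12  21  32  44  47  43  38  32  24  15   9   6   4]
 [  4   4   5   5   6   6   9  13  20  23  21  17  14  10   7   5   5   5]
 [  4   5   4   4   5   5   5   6   7   9   8   7   6   6   4   5   4   4]]
pred cent 304.4725322878229 204.71699723247232
```

Request:
jog_arm(
  rows=[
    [[-0.02,0.015,0,0,0,0,0.06],[-0.027,0.02,0,0,0,0,0.06],[-0.027,0.02,0,0,0,0,0.06],[-0.027,0.02,0,0,0,0,0.06],[-0.02,0.015,0,0,0,0,0.06],[-0.008,0.005,0,0,0,0,0.06],[0,0,0,0,0,0,0.06],[0,0,0,0,0,0,0.06]],
  ],
)

```text
time_s: 10.3
ee_pos: [0.6072, -0.0389, 0.1936]
ee_rot: [-179.9, -0.1, 90.1]
force: [-0.7, 1.0, 0.0]
finger_gap: 0.0599
```

```bash
python3 - <<'E'
from h import *
np.set_printoptions(precision=2,suppress=True)
s=telemetry.read_state();print(s['ee_pos'],s['time_s'],s['finger_gap'])
b=save('top','t5')
u,v=300,195
B=cv2.resize(b[v-36:v+36,u-48:u+48],(800,600),interpolation=cv2.INTER_CUBIC);cv2.imwrite('pics/b5.png',B[:,:,::-1])
c0=at_z('top',(294.2,201.7),.056)
a=np.linspace(0,2*np.pi,60)
def cyl(dx,dy): 
    return np.vstack([np.c_[c0[0]+dx+.015*np.cos(a),c0[1]+dy+.015*np.sin(a),np.full(60,z)] for z in(.056,.07)])
q=proj('top',cyl(0,0));print(q.min(0),q.max(0), proj('top',cyl(.005,0)).mean(0)-q.mean(0),proj('top',cyl(0,.005)).mean(0)-q.mean(0))
g1=cv2.cvtColor(cv2.imread('pics/t1.png'),6).astype(int);g4=cv2.cvtColor(b,cv2.COLOR_RGB2GRAY).astype(int)
print((g1-g4)[194:212,284:306])
E
```

```text
[ 0.61 -0.04  0.19] 10.3 0.05991539164864236
[290.03 197.17] [298.16 205.61] [ 0.03 -1.31] [-1.33 -0.02]
[[ 0 -1  0 -1  0 -2 -2  0  0 -2 -1 -1  0 -1 -1 -2 -1 -1  1 -1  0 -1]
 [ 0 -1 -1 -1 -3 -2  0  2 -4  0 -1  0 -3 -1  3  0 -1  0 -1  0 -2  0]
 [-1  0  1  0  0 -2  1  0 -1 -1 -2 -1  0  0  1 -2 -2 -2 -2  0 -2 -1]
 [-1 -1  0 -4  1 -1  1  2  0  2  6 14  6  3  0 -3 -2 -2 -1  0  0 -1]
 [-1  0  1  1 -1 -1  1  0  3 27 44 50 48 34  9  7  6  3 -3 -1 -1 -1]
 [ 0 -1 -3 -1 -1 -2  0  5 26 54 66 62 66 62 59 56 45 32  2 -2 -1 -2]
 [ 0 -2 -1 -1 -1  0  0  8 51 67 59 45 43 54 66 70 54 36 16  2 -1 -1]
 [ 0 -3 -3 -1 -1  0  1 18 62 58 25 19 22 42 67 81 62 36 24 13 -1  0]
 [-1  1 -1 -5 -2 -1  3 19 65 56 19 24 34 47 72 91 63 38 22  6  0 -2]
 [ 0  0 -2 -1 -3 -1  2 13 69 70 55 59 60 65 84 93 66 35 19  2  0 -1]
 [ 1 -1 -2  0  0 -1  0  9 51 72 72 72 71 81 96 78 50 33 14  0 -1  0]
 [-1 -2  0 -2 -1  1 -1  3 14 44 73 86 89 82 76 60 38 31 16  1 -1 -1]
 [-1  1 -1 -2  1  0 -1  0  1  7 13 16 17 20 25 22 21  7  5  1 -1 -1]
 [-1 -2  0 -2 -1 -2  3 -2 -4  1 -1  3 -2  1  3  0  3 -2 -2 -1 -2 -3]
 [-2  0 -2  0 -2 -1 -1 -1  0  0 -3 -3  1  2  0 -2  1 -1 -1  0 -1  0]
 [-1  0 -1 -1 -1  1 -2 -3  0 -1  1 -3 -1 -3 -2 -2 -3  0 -1 -1  0  0]
 [-2 -2 -2 -2 -1 -3 -1 -1  0 -1 -2 -1 -2  0  0  1 -2 -1 -2  0 -1 -1]
 [-2  0 -1 -1  0 -1  0  0 -1 -2  0  0 -1 -2 -1 -1  0 -1 -2 -2 -1 -1]]
```

View pics/b5.png

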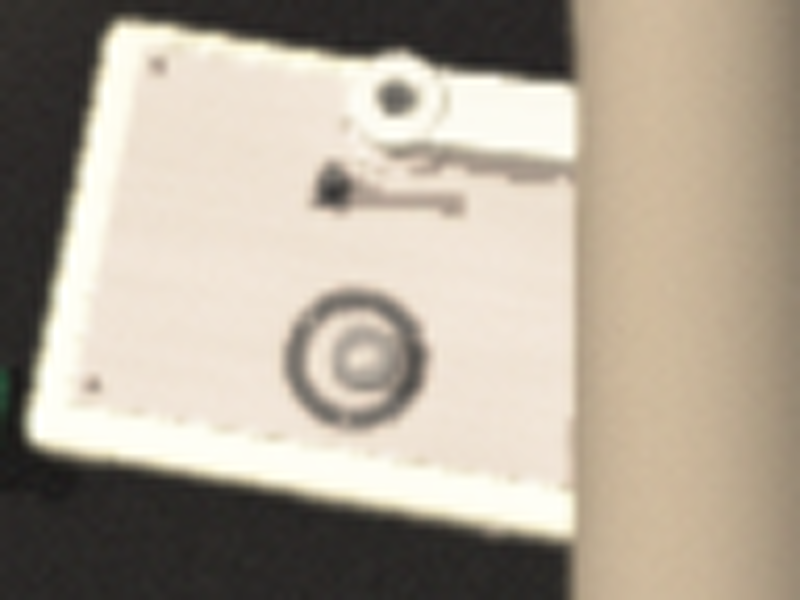

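Request:
jog_arm(
  rows=[
    [[0.02,-0.015,0,0,0,0,0.05],[0.027,-0.02,0,0,0,0,0.05],[0.027,-0.02,0,0,0,0,0.05],[0.027,-0.02,0,0,0,0,0.05],[0.02,-0.013,0,0,0,0,0.05],[0.0065,-0.005,0,0,0,0,0.05],[0,0,0,0,0,0.1428,0.05],[0,0,0,0,0,0.1428,0.05],[0,0,0,0,0,0.1428,0.05],[0,0,0,0,0,0.1428,0.05]],
  ],
)

```text
time_s: 11.35
ee_pos: [0.5153, 0.0868, 0.1947]
ee_rot: [180.0, -0.0, 57.0]
force: [-0.3, -0.3, -1.1]
finger_gap: 0.0501
```

Request:
jog_arm(
  rows=[
    [[0,0,0,0,0,0.1428,0.05],[0,0,0,0,0,0.1428,0.05],[0,0,0,0,0,0.1428,0.05],[0,0,0,0,0,0.1428,0.05],[0,0,0,0,0,0.1428,0.05],[0,0,0,0,0,0.1428,0.05],[0,0,0,0,0,0.1428,0.05],[0,0,0,0,0,0,0.05],[0,0,0,0,0,0,0.05]],
  ],
)

```text
time_s: 12.25
ee_pos: [0.5152, 0.0869, 0.1946]
ee_rot: [180.0, -0.0, 0.2]
force: [-0.6, -1.0, -0.7]
finger_gap: 0.0503
```

Request:
jog_arm(
  rows=[
    [[-0.001,-0.0017,0.03,0,0,0,0.05],[0,0,0.035,0,0,0,0.05],[0,0,0.035,0,0,0,0.05],[0,0,0.02,0,0,0,0.05],[0,0,0.01,0,0,0,0.05],[0,0,0.002,0,0,0,0.05],[0,0,0,0,0,0,0.05],[0,0,0,0,0,0,0.05]],
  ],
  squeeze=20,
)

```text
time_s: 13.05
ee_pos: [0.5154, 0.089, 0.0638]
ee_rot: [-180.0, -0.2, 0.0]
force: [0.4, 0.5, -0.2]
finger_gap: 0.0499
```

Request:
jog_arm(
  rows=[
    [[0,0,0,0,0,0,0.044],[0,0,0,0,0,0,0.039],[0,0,0,0,0,0,0.035],[0,0,0,0,0,0,0.032],[0,0,0,0,0,0,0.029],[0,0,0,0,0,0,0.028],[0,0,0,0,0,0,0.028]],
  ],
  squeeze=20,
)

```text
time_s: 13.75
ee_pos: [0.5144, 0.0885, 0.0629]
ee_rot: [180.0, -0.0, -0.0]
force: [-0.5, -1.5, 5.4]
finger_gap: 0.0288
```

Request:
jog_arm(
  rows=[
    [[0,0,0,0,0,0,0.031],[0,0,0,0,0,0,0.034],[0,0,0,0,0,0,0.04],[0,0,0,0,0,0,0.047],[0,0,-0.02,0,0,0,0.05],[0,0,-0.035,0,0,0,0.05],[0,0,-0.04,0,0,0,0.055],[0,0,-0.04,0,0,0,0.06]],
  ],
)

```text
time_s: 14.55
ee_pos: [0.5138, 0.0887, 0.1987]
ee_rot: [180.0, 0.0, 0.0]
force: [0.9, 0.0, -0.5]
finger_gap: 0.0597
```

Request:
jog_arm(
  rows=[
    [[0.015,0.02,0,0,0,-0.1428,0.06],[0.025,0.025,0,0,0,-0.1428,0.06],[0.03,0.025,0,0,0,-0.1428,0.06],[0.03,0.02,0,0,0,-0.1428,0.06],[0.03,0.005,0,0,0,-0.1428,0.06],[0,0,0,0,0,-0.1428,0.06],[0,0,0,0,0,-0.1428,0.06],[0,0,0,0,0,-0.1428,0.06],[0,0,0,0,0,-0.1428,0.06],[0,0,0,0,0,-0.1428,0.06]],
  ],
)

```text
time_s: 15.55
ee_pos: [0.6567, 0.0383, 0.1971]
ee_rot: [-180.0, 0.0, 82.2]
force: [-0.5, 0.8, -0.4]
finger_gap: 0.0596
```

```bash
python3 - <<'E'
from h import *
np.set_printoptions(precision=4,suppress=True)
s=telemetry.read_state();print(s['ee_pos'],s['ee_rot'],s['time_s'],s['finger_gap'])
b=save('top','t6')
g1=cv2.cvtColor(cv2.imread('pics/t1.png'),6).astype(int);g4=cv2.cvtColor(b,cv2.COLOR_RGB2GRAY).astype(int)
print((g1-g4)[196:208,287:303])
print(s['ee_pos'][:2]-np.array([.609,-.040]))
E
```

```text
[0.6567 0.0383 0.1971] [-179.9656    0.0036   82.1597] 15.55 0.05964478741359322
[[ -4  -4  -5  -4  -4  -5  -5  -7  -5  -4  -4  -2  -1   9  29  45]
 [ -7  -5  -4  -5  -4   1  -1  -2   1  -2  -4  -5  -8 -18 -18  19]
 [ -2  -6  -3  -3   2  19  38  38  42  26   1  -1   3 -17 -42  -7]
 [ -6  -3  -7   2  22  48  59  58  61  58  51  45  50  28 -12  -9]
 [ -4  -3  -3   6  46  58  51  40  43  55  65  62  63  35 -27 -34]
 [ -1  -4  -1  12  54  48  19  15  21  45  66  76  64  44 -30 -46]
 [ -6  -3   0  16  55  47  16  20  32  52  70  87  68  46 -20 -42]
 [ -3  -6  -3  10  62  59  50  54  60  68  80  89  67  47 -14 -31]
 [ -1  -4  -6   4  44  64  65  68  71  77  91  74  65  38 -12 -30]
 [ -4  -4  -4  -2  12  40  68  82  85  78  69  61  53  24  -5  -3]
 [ -7   0  -2  -5  -2   6   9  12  13  12  12  20  14   4   9  36]
 [ -5  -5  -4  -2  -5  -3  -4  -4  -2  -6  -2  -1  -1  -2  18  54]]
[0.0477 0.0783]
```

Request:
jog_arm(
  rows=[
    [[-0.03,-0.013,0,0,0,0,0.06],[-0.03,-0.013,0,0,0,0,0.06],[-0.0241,-0.0106,0,0,0,0,0.06],[0,0,0.01,0,0,0,0.06],[0,0,0.02,0,0,0,0.06],[0,0,0.02,0,0,0,0.06],[0,0,0.015,0,0,0,0.06],[0,0,0.008,0,0,0,0.06],[0,0,0,0,0,0,0.06]],
  ],
)

```text
time_s: 16.5
ee_pos: [0.608, -0.0393, 0.1231]
ee_rot: [-179.9, 0.0, 81.8]
force: [-0.1, -0.5, -0.0]
finger_gap: 0.06
```

Request:
jog_arm(
  rows=[
    [[0,0,0,0,0,0,0.047],[0,0,0,0,0,0,0.047],[0,0,0,0,0,0,0.047]],
  ],
)

```text
time_s: 16.8
ee_pos: [0.6094, -0.0398, 0.1255]
ee_rot: [179.9, -0.0, 81.8]
force: [0.3, 0.3, 0.3]
finger_gap: 0.0473
```

Request:
jog_arm(
  rows=[
    [[0.0002,-0.0066,0,0,0,0.06,0.047],[0.0006,-0.011,0,0,0,0.1,0.047],[0.0006,-0.011,0,0,0,0.1,0.047],[0.0006,-0.011,0,0,0,0.1,0.047]],
  ],
)

```text
time_s: 17.2
ee_pos: [0.5728, -0.0283, 0.1255]
ee_rot: [179.7, -0.1, 60.9]
force: [3.1, -2.2, -1.9]
finger_gap: 0.0469
```

Request:
jog_arm(
  rows=[
    [[0.0007,-0.0121,0,0,0,0.11,0.047],[0.0007,-0.0121,0,0,0,0.11,0.047],[0.0007,-0.0121,0,0,0,0.11,0.047],[0.0007,-0.0121,0,0,0,0.11,0.047],[0.0007,-0.0121,0,0,0,0.11,0.047],[0.0007,-0.0121,0,0,0,0.11,0.047],[0.0007,-0.0121,0,0,0,0.11,0.047],[0.0007,-0.0121,0,0,0,0.11,0.047],[0.0005,-0.0088,0,0,0,0.08,0.047],[0.0,0,0,0,0,0,0.047]],
  ],
)

```text
time_s: 18.2
ee_pos: [0.5149, 0.0583, 0.1249]
ee_rot: [180.0, -0.0, 6.3]
force: [0.2, 0.5, -0.3]
finger_gap: 0.047
```

Request:
jog_arm(
  rows=[
    [[0.0005,-0.0099,0,0,0,0.09,0.047],[0.0004,-0.0077,0,0,0,0.07,0.047],[0.0,-0.0055,0,0,0,0.05,0.047],[0.0,-0.0033,0,0,0,0.03,0.047],[0,0,0,0,0,0,0.047]],
  ],
)

```text
time_s: 18.7
ee_pos: [0.5155, 0.0837, 0.1248]
ee_rot: [180.0, 0.0, -7.5]
force: [-1.5, -1.8, 0.3]
finger_gap: 0.0467
```

Request:
jog_arm(
  rows=[
    [[0,-0.0015,0,0,0,0,0.047],[0,-0.0015,0,0,0,0,0.047],[0,0,0,0,0,0,0.047]],
  ],
)

```text
time_s: 19.0
ee_pos: [0.5158, 0.0869, 0.1245]
ee_rot: [180.0, 0.0, -7.5]
force: [-1.3, -2.3, 2.0]
finger_gap: 0.0472
```

Request:
jog_arm(
  rows=[
    [[0,-0.0015,0,0,0,0,0.047],[0,-0.001,0,0,0,0,0.047],[0,0,0,0,0,0,0.047]],
  ],
)

```text
time_s: 19.3
ee_pos: [0.516, 0.0899, 0.1244]
ee_rot: [-180.0, 0.0, -7.5]
force: [-2.4, -2.8, 1.1]
finger_gap: 0.0469
```

Request:
jog_arm(
  rows=[
    [[0,-0.001,0,0,0,0,0.047],[0,-0.001,0,0,0,0,0.047],[0,0,0,0,0,0,0.047]],
  ],
)

```text
time_s: 19.6
ee_pos: [0.5161, 0.0908, 0.1243]
ee_rot: [179.9, 0.0, -7.6]
force: [-2.9, -4.6, 1.4]
finger_gap: 0.0469
```

Request:
jog_arm(
  rows=[
    [[0,-0.0015,0,0,0,0,0.047],[0,-0.001,0,0,0,0,0.047],[0,0,0,0,0,0,0.047]],
  ],
)

```text
time_s: 19.9
ee_pos: [0.5161, 0.0909, 0.1242]
ee_rot: [179.7, 0.1, -7.6]
force: [-3.5, -8.7, 2.5]
finger_gap: 0.0471
```

Request:
jog_arm(
  rows=[
    [[0,0.003,0,0,0,0,0.047],[0,0.0015,0,0,0,0,0.047],[0,0,0,0,0,0,0.043],[0,0,0,0,0,0,0.04],[0,0,0,0,0,0,0.038],[0,0,0,0,0,0,0.038]],
  ],
  squeeze=50,
)

```text
time_s: 20.5
ee_pos: [0.517, 0.0884, 0.1254]
ee_rot: [179.9, -0.1, -7.6]
force: [-2.1, -4.9, 5.7]
finger_gap: 0.0412
```

```bash
python3 - <<'E'
from h import *
np.set_printoptions(precision=4,suppress=True)
for _ in range(3):
    s=telemetry.read_state()
    print(s['ee_pos'],s['ee_rot'],s['joints'],s['force'],s['wrist_torque'],s['effort'][6],s['finger_gap'],s['time_s'])
a=save('scene','s7')
cv2.imwrite('pics/a7.png',cv2.resize(a[155:245,250:370],(800,600),interpolation=cv2.INTER_CUBIC)[:,:,::-1])
E
```

```text
[0.517  0.0884 0.1254] [179.9266  -0.0909  -7.5731] [ -24.9831   16.7171   12.4847  112.0817   -4.4224   51.599  -107.8368] [-2.051  -4.922   5.7378] [-1.2453  0.4843  0.0473] -0.0008060758409556001 0.041242311812190194 20.5
[0.517  0.0884 0.1254] [179.9266  -0.0909  -7.5731] [ -24.9831   16.7171   12.4847  112.0817   -4.4224   51.599  -107.8368] [-2.051  -4.922   5.7378] [-1.2453  0.4843  0.0473] -0.0008060758409556001 0.041242311812190194 20.5
[0.517  0.0884 0.1254] [179.9266  -0.0909  -7.5731] [ -24.9831   16.7171   12.4847  112.0817   -4.4224   51.599  -107.8368] [-2.051  -4.922   5.7378] [-1.2453  0.4843  0.0473] -0.0008060758409556001 0.041242311812190194 20.5
```

View pics/a7.png

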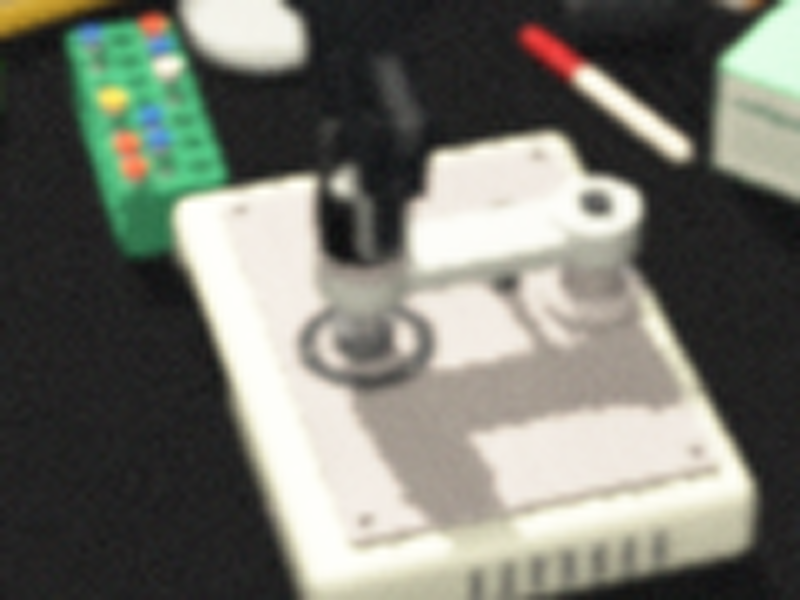

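Request:
jog_arm(
  rows=[
    [[0,0,0,0,0,0,0.05],[0,0,0,0,0,0,0.06],[-0.0025,0,0,0,0,0,0.06],[0,0,0,0,0,0,0.06],[0,0,0,0,0,-0.145,0.06],[0,0,0,0,0,-0.145,0.06],[0,0,0,0,0,-0.145,0.06],[0,0,0,0,0,-0.145,0.06],[0,0,0,0,0,-0.145,0.06],[0,0,0,0,0,-0.145,0.06]],
  ],
)

```text
time_s: 21.55
ee_pos: [0.5139, 0.0904, 0.1245]
ee_rot: [-180.0, -0.0, 42.7]
force: [-1.0, -0.3, 0.3]
finger_gap: 0.06
```

Request:
jog_arm(
  rows=[
    [[0,0,0,0,0,-0.145,0.06],[0,0,0,0,0,-0.145,0.06],[0,0,0,0,0,-0.145,0.06],[0,0,0,0,0,-0.145,0.06],[0,0,0,0,0,-0.145,0.06],[0,0,0,0,0,-0.145,0.06],[0,0,0,0,0,-0.145,0.06],[0,0,0,0,0,-0.145,0.06],[0,0,0,0,0,-0.145,0.06],[0,0,0,0,0,-0.145,0.06]],
  ],
)

```text
time_s: 22.55
ee_pos: [0.5139, 0.0904, 0.1245]
ee_rot: [180.0, -0.0, 125.7]
force: [0.3, -0.4, -1.2]
finger_gap: 0.0603
```

Request:
jog_arm(
  rows=[
    [[0,0,0,0,0,-0.145,0.06],[0,0,0,0,0,-0.145,0.06],[0,0,0,0,0,-0.145,0.06],[0,0,0,0,0,-0.145,0.06],[0,0,0,0,0,-0.145,0.06],[0,0,0,0,0,-0.145,0.06],[0,0,0,0,0,-0.145,0.06],[0,0,0,0,0,-0.145,0.06],[0,0,0,0,0,-0.145,0.06],[0,0,0,0,0,-0.145,0.06]],
  ],
)

```text
time_s: 23.55
ee_pos: [0.5138, 0.0903, 0.1246]
ee_rot: [180.0, 0.0, -151.2]
force: [0.5, -0.1, 0.5]
finger_gap: 0.06
```

```bash
python3 - <<'E'
from h import *
np.set_printoptions(precision=3,suppress=True)
s=telemetry.read_state()
print(s['ee_pos'],s['ee_rot'],s['joints'],s['force'],s['wrist_torque'],s['effort'][6],s['finger_gap'],s['time_s'])
E
```

```text
[0.514 0.09  0.125] [ 179.988    0.032 -151.199] [  6.269  17.518 -24.751 111.625   9.094  52.7    95.801] [ 0.466 -0.095  0.529] [0.032 0.039 0.016] -1.118028201162815 0.060039666314620974 23.55
```

Request:
jog_arm(
  rows=[
    [[0.0008,-0.0015,0,0,0,0,0.05],[0,0,0,0,0,0,0.045],[0,0,0,0,0,0,0.04],[0,0,0,0,0,0,0.038],[0,0,0,0,0,0,0.038],[0,0,0,0,0,0,0.038]],
  ],
  squeeze=55,
)

```text
time_s: 24.15
ee_pos: [0.5138, 0.0882, 0.1248]
ee_rot: [-180.0, -0.0, -151.6]
force: [-2.3, -0.5, 4.9]
finger_gap: 0.0411
```

```bash
cat > r.py <<'E'
from h import *
np.set_printoptions(precision=3,suppress=True)
s=telemetry.read_state()
print(s['ee_pos'],s['ee_rot'],'j7',s['joints'][6],'F',s['force'],'T',s['wrist_torque'],'e7',s['effort'][6],s['finger_gap'],s['time_s'])
E
python3 r.py
```

```text
[0.514 0.088 0.125] [-179.988   -0.004 -151.583] j7 95.66026891682883 F [-2.341 -0.486  4.904] T [-0.091  0.455 -0.069] e7 0.03024206031113863 0.041112658613281505 24.15
```

Request:
jog_arm(
  rows=[
    [[0,0,0,0,0,0.1,0.038],[0,0,0,0,0,0.1,0.038],[0,0,0,0,0,0.1,0.038]],
  ],
)

```text
time_s: 24.45
ee_pos: [0.5138, 0.0884, 0.1248]
ee_rot: [-180.0, 0.0, -168.9]
force: [-1.8, 0.2, 5.5]
finger_gap: 0.0407
```

```bash
python3 r.py
```

```text
[0.514 0.088 0.125] [-179.99     0.005 -168.947] j7 79.36180436477217 F [-1.827  0.234  5.525] T [-0.039  0.494  0.151] e7 0.6214301660656929 0.040656055604244 24.45
```

Request:
jog_arm(
  rows=[
    [[0,0,0,0,0,0.1,0.038],[0,0,0,0,0,0.1,0.038]],
  ],
)

```text
time_s: 24.65
ee_pos: [0.5137, 0.0886, 0.1248]
ee_rot: [-180.0, 0.0, 179.6]
force: [-1.4, -0.3, 4.9]
finger_gap: 0.0407
```

```bash
python3 r.py
```

```text
[0.514 0.089 0.125] [-179.998    0.009  179.606] j7 68.60171587913865 F [-1.366 -0.289  4.88 ] T [-0.021  0.494  0.198] e7 0.6222692504525185 0.040727967189133095 24.65
```

Request:
jog_arm(
  rows=[
    [[0,0,0,0,0,0.1,0.038],[0,0,0,0,0,0.1,0.038]],
  ],
)

```text
time_s: 24.85
ee_pos: [0.5137, 0.0887, 0.1248]
ee_rot: [180.0, 0.0, 168.1]
force: [-2.6, 0.3, 5.3]
finger_gap: 0.0408
```

```bash
python3 r.py
```

```text
[0.514 0.089 0.125] [179.995   0.008 168.15 ] j7 57.82141106767985 F [-2.567  0.273  5.347] T [-0.066  0.475  0.153] e7 0.6235039606690407 0.04080208255448517 24.85
```

Request:
jog_arm(
  rows=[
    [[0,0,0,0,0,0.1,0.038],[0,0,0,0,0,0.1,0.038]],
  ],
)

```text
time_s: 25.05
ee_pos: [0.5137, 0.0888, 0.1248]
ee_rot: [180.0, 0.0, 156.7]
force: [-1.8, 0.1, 3.8]
finger_gap: 0.0414
```

```bash
python3 r.py
```

```text
[0.514 0.089 0.125] [179.986   0.008 156.697] j7 47.030197003217054 F [-1.83   0.11   3.829] T [-0.002  0.366  0.15 ] e7 0.6241555698215961 0.04137311748201549 25.05
```

Request:
jog_arm(
  rows=[
    [[0,0,0,0,0,0.1,0.038],[0,0,0,0,0,0.1,0.038]],
  ],
)

```text
time_s: 25.25
ee_pos: [0.5139, 0.0889, 0.1249]
ee_rot: [180.0, 0.0, 145.3]
force: [-2.3, -0.1, 6.1]
finger_gap: 0.0411
```

```bash
python3 r.py
```

```text
[0.514 0.089 0.125] [179.974   0.022 145.273] j7 36.248102182490555 F [-2.348 -0.076  6.089] T [0.08  0.438 0.31 ] e7 0.5522252060472965 0.04113009899427495 25.25
```

Request:
jog_arm(
  rows=[
    [[0,0,0,0,0,0.1,0.038]],
  ],
)

```text
time_s: 25.35
ee_pos: [0.5139, 0.0889, 0.125]
ee_rot: [180.0, 0.0, 139.6]
force: [-1.8, 0.3, 5.4]
finger_gap: 0.0411
```

```bash
python3 r.py
```

```text
[0.514 0.089 0.125] [179.97    0.021 139.562] j7 30.858010746970507 F [-1.842  0.333  5.36 ] T [0.046 0.437 0.413] e7 0.3912081476300955 0.041085944943066284 25.35
```

Request:
jog_arm(
  rows=[
    [[0,0,0,0,0,0.1,0.038]],
  ],
)

```text
time_s: 25.45
ee_pos: [0.514, 0.089, 0.1251]
ee_rot: [180.0, 0.0, 133.9]
force: [-1.2, 0.7, 5.0]
finger_gap: 0.0411
```

```bash
python3 r.py
```

```text
[0.514 0.089 0.125] [179.958   0.032 133.865] j7 25.470838231776142 F [-1.192  0.718  5.006] T [-0.012  0.388  0.516] e7 0.27254302985966206 0.04110134053715992 25.45
```

Request:
jog_arm(
  rows=[
    [[0,0,0,0,0,0.1,0.038]],
  ],
)

```text
time_s: 25.55
ee_pos: [0.5141, 0.089, 0.1251]
ee_rot: [180.0, 0.0, 128.2]
force: [-1.1, 0.2, 5.5]
finger_gap: 0.0408
```

```bash
python3 r.py
```

```text
[0.514 0.089 0.125] [179.954   0.038 128.17 ] j7 20.08014239983788 F [-1.095  0.233  5.483] T [-0.032  0.56   0.572] e7 0.15457929577678442 0.04081977563604722 25.55
```

Request:
jog_arm(
  rows=[
    [[0,0,0,0,0,0.06,0.038]],
  ],
)

```text
time_s: 25.65
ee_pos: [0.514, 0.089, 0.125]
ee_rot: [179.9, 0.0, 124.7]
force: [-1.5, 0.9, 4.9]
finger_gap: 0.041
```

```bash
python3 r.py
```

```text
[0.514 0.089 0.125] [179.946   0.012 124.69 ] j7 16.825382323212974 F [-1.472  0.926  4.944] T [-0.019  0.532  0.139] e7 0.2999464049935341 0.041047944341919496 25.65
```

Request:
jog_arm(
  rows=[
    [[0,0,0,0,0,0.06,0.038]],
  ],
)

```text
time_s: 25.75
ee_pos: [0.5141, 0.089, 0.125]
ee_rot: [179.9, 0.0, 121.3]
force: [-1.1, 0.8, 4.6]
finger_gap: 0.0412
```

```bash
python3 r.py
```

```text
[0.514 0.089 0.125] [179.942   0.005 121.293] j7 13.623252495465398 F [-1.062  0.803  4.592] T [0.068 0.394 0.215] e7 0.1553200464695692 0.04116920314743734 25.75
```

Request:
jog_arm(
  rows=[
    [[0,0,0,0,0,0,0.038],[0,0,0,0,0,0,0.044],[0,0,0,0,0,0,0.052],[0,0,0,0,0,0,0.06],[0,0,0,0,0,0,0.06],[0,0,-0.02,0,0,0,0.06],[0,0,-0.03,0,0,0,0.06],[0,0,-0.04,0,0,0,0.06],[0,0,-0.04,0,0,0,0.06],[0,0,0,0,0,0,0.06]],
  ],
)

```text
time_s: 26.75
ee_pos: [0.5175, 0.0891, 0.2605]
ee_rot: [179.3, 0.2, 121.3]
force: [-0.0, -0.3, 0.2]
finger_gap: 0.0599
```

```bash
python3 r.py; python3 - <<'E'
from h import *
a=save('scene','s8')
cv2.imwrite('pics/a8.png',cv2.resize(a[165:225,270:350],(800,600),interpolation=cv2.INTER_CUBIC)[:,:,::-1])
for n in('tube_rack','slide_box','vial','tape'):
    for d in finder.pinpoint(n,'scene')[:1]: print(n,d['conf'],at_z('scene',d['uv'],0).round(3))
E
```

```text
[0.517 0.089 0.261] [179.35    0.23  121.343] j7 15.367637483756795 F [-0.022 -0.297  0.246] T [ 0.043 -0.039 -0.001] e7 0.02320730360224843 0.05985754815123004 26.75
tube_rack 0.72 [ 0.501  0.33  -0.   ]
slide_box 0.69 [ 0.624 -0.414  0.   ]
vial 0.73 [ 0.616 -0.24  -0.   ]
tape 0.53 [0.416 0.439 0.   ]
```

View pics/a8.png

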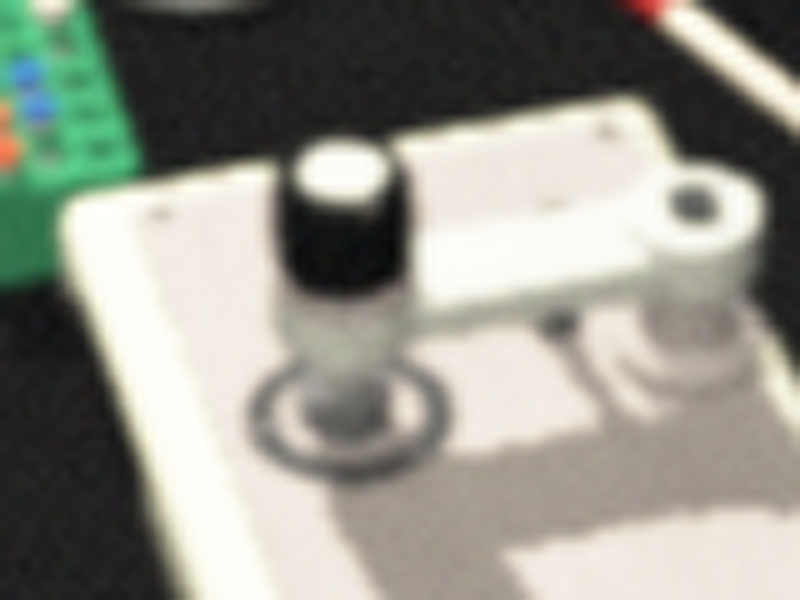

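```bash
python3 -c "
from cell import workorder
print(workorder.close_job())"
```

```text
the job is handed in; nothing more can be done
None
```

I mounted the specimen, clamped it and handed the job in at about 27 s of the 72 s allowed. No verdict was reported.

- **Placing:** the first placement was about 5 mm off the crystal's centre, measured in both cameras. I regrasped with the jaws turned a quarter turn and centred it. The top picture then showed it about 1 mm off.
- **Clamp arm:** I swung it with the fingers loosely round the knob until the push force rose to about 9 N with no more movement, so it is on its stop. The pictures agree.
- **Knob:** I gripped it at 55 N and turned it clockwise about 1.5 rad. The torque climbed from about 0.15 to 0.57 N m, then dropped to 0.14, which I take as one click. It was rising again, at about 0.2 N m, when I stopped and let go.
- **Last checks:**
  - The final picture shows the arm home over the specimen, still in the middle of the ring, with the gripper clear above and reading about 0 N.
  - The four bystanders read 1 to 16 mm from their first positions, with the slide box the largest. The network itself scatters by that much and I did not touch any of them.
- **Not confirmed:**
  - The white clutch lines were not visible at this resolution, so the click rests on the torque drop alone.
  - The spindle's force on the specimen was not measured directly. I only infer that it is over 10 N from the torque.
  - The click came at 0.57 N m, slightly above the stated 0.35–0.5, which may be an offset in the reading.

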